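# Fish the stirring paddle out of the covered food-warmer trough

### The job

A wooden stirring paddle has slipped down inside the food-warmer trough and is longer than the opening left between the two fixed cover plates. Take hold of it through the opening, tilt it so that one end comes out first, and draw it out without forcing it hard against the covers or disturbing the ramekin, saucepan and oil bottle. Finish while holding it still in the gripper, the whole paddle at least 5 cm above the covers and touching nothing else: do not put it down or let go.

Things in the scene. Friction and masses are not known exactly. Their poses are not given: they have to be found in the camera images.
- paddle: wooden stirring paddle, 320 mm long, about 0.16 kg, lying flat on the trough's inner floor, blade towards the trough's +y end. Origin: mid-length on its underside; y runs along it to the blade, z out of its upper face. Shaft 22 wide, 20 thick, y = -160 to 90; blade 70 wide, 14 thick, y = 85 to 160, undersides flush. Centre of mass at about y = +40
- paddle_neck (a point): point in the middle of the shaft's thickness at y = 50 mm of the paddle, beside the blade and near the centre of mass: a good place to pinch the shaft (22 mm) across its width; always under the opening at the start
- paddle_tip (a point): middle of the blade's end face, 110 mm from paddle_neck
- paddle_tail (a point): middle of the shaft's far end, 210 mm from paddle_neck
- trough: steel food-warmer trough fixed on the table, outside 210 (x) x 600 (y) x 100 mm high; inside 180 x 570 mm, inner floor 20 mm above the table, walls 15 mm thick. Origin: centre of its underside; long axis y
- cover: two metal cover plates fixed on the trough's rim, each 212 (x) x 200 (y) x 5 mm, underside 100 and top 105 mm above the table, with an opening 200 mm long (y), 180 wide (x) between them. Origin: centre of the opening, at the underside; axes as the trough's; up to 20 mm along y from its middle. A loop handle 24 mm high stands on each plate 270 mm from the origin
- opening (a point): centre of the opening, level with the plates' top face (105 mm above the table); y axis along the trough, x across
- ramekin: white ceramic bowl, 76 mm across, 42 mm high, standing on the cover plate at the trough's +y end; origin: centre of its underside. Bystander, leave alone
- saucepan: steel saucepan 150 mm across, 85 mm high with a long raised handle, standing on the table beyond the trough; origin: centre of its underside. Bystander, leave alone
- oil_bottle: glass bottle 64 mm across, 190 mm high, standing on the table beyond the trough; origin: centre of its underside. Bystander, leave alone

How it is judged:
By the outcome, as a careful person would: the job done as asked, in the order asked, and still so for the second after the job is handed in, while the arm keeps its last pose, push and grip.
It also fails if it takes over 38 s, if anything falls off the work surface, if the arm or the gripper's body presses on something with over 40 N, if the wrist force passes 120 N, or if a joint passes its speed limit or range.

### The arm

A 7-joint arm with a two-finger parallel gripper is mounted at the origin on the work surface. World frame = base frame: x ahead of the robot, y to its left, z up, the work surface at z = 0. Lengths are in m, angles in rad, forces in N, time in s.
With the tool pointing down it reaches from about 0.4 to 0.875 m from the base axis. Payload 19.3 kg.
Tool frame: the origin (TCP) lies on the mounting face of the last link; the fingertips stand 173 mm ahead of it and the grasp point (between the pads) lies 155 mm ahead of it; z points along the fingers, y is the line along which they close (so a half turn about z gives the same grasp; the last joint's range is limited). The gripper opens to 85 mm and grips with 20 to 120 N. Pads are 22 mm wide; open, the fingers measure 114 mm over their backs; the gripper's body (76 mm by 85 mm) begins 54 mm behind the grasp point. The pads swing forward as they close: fully open they stand 13 mm farther back than shut.
Start: joints at [1.278, 0.521, -0.036, 1.599, 0.021, 1.021, -0.113], TCP at [0.138, -0.61, 0.405] pointing down, gripper open.
Joint ranges: [-2.91, 2.91], [-0.3, 2.13], [-1.5, 1.42], [0.17, 2.43], [-1.26, 4.41], [0.16, 1.93], [-2.52, 2.52]. Speed limits (rad/s): [1.89, 1.89, 2.39, 2.39, 3.01, 3.01, 3.01].

### API

Orientations are given as [roll, pitch, yaw] about the fixed x, y, z axes, in that order (R = Rz(yaw) Ry(pitch) Rx(roll)).
In Python, from workcell import bot, vision gives the robot as it stands.
- The arm moves only by the shell command python3 -m creep 'ROWS' [FORCE]. ROWS is JSON, a list that holds one entry, the list of rows, each a list of 7 numbers: the opening, from -1 (shut) to 1 (fully open), then the shift along the tool's x, y, z in cm, then the turn, a rotation vector about the tool's x, y, z in rad. In form: [[[grip, tx, ty, tz, rx, ry, rz], ...]]. A call has 1 to 12 rows; each row shifts and turns the commanded pose from where the row before left it, along the tool's axes as they then stand; what a row does not reach is not made up. A row lasts 1/8 s, in which the tool goes at most 62.5 mm and 10.7 degrees, less where a joint would pass 70% of its speed; a pose out of reach is approached as far as the arm can. A call with a gripper value outside its range is refused whole. The fingers move at their own pace and stop on an object; FORCE is the grip in N (left out, the last holds). Time passes only in rows, so rows that do not move let the fingers close. It gives the time, the measured TCP pose, the force, the opening and the grip force at its end, in the units of the state.
- bot.observe(): the state, without advancing time (a new reading comes with each control period).
- vision.grab_frame(name): name is "scene" or "top" or "wrist"; returns a dict with "image" (480x640x3 uint8, blue, green, red), "depth" (480x640 float32, m along the optical axis (not along the pixel's ray), 0 where there is no reading), "fovy" (degrees; the focal length in pixels is half the picture's height over the tangent of half this angle, whatever the lens; pixels are square), "cx", "cy" (the principal point, pixels), "k1" (the pictures are not rectified: a ray, as slopes to the right and down, at radius r is drawn at 1 + k1 r^2 times it, then the intrinsics apply), "cam_to_world" (4x4, takes a point from camera to world coordinates); the wrist camera has in their place "tool_from_camera" (4x4, takes a point from camera to tool coordinates, whose origin is the TCP and whose axes are the flange's). Camera axes: x right, y down, z forward; pixel columns grow to the right and rows downward; lengths in m; the calibration is good to about 2 mm. A picture is of the moment at which its call begins: read the wrist's pose just before it.
- bot.job_done(): hands the job in; it is judged then, once.
The state is a dict: "clock": time; "qpos": joint angles; "qd": joint speeds; "joint_efforts": joint torques, N m; "position": TCP position; "tool_rot": TCP orientation; "force": force on the tool from outside, world axes, zero at the start; "moment": the same for the moment, N m; "grip_width": finger opening in m; "finger_force": force on a finger pad.
Only numpy, scipy, OpenCV 4.12 (cv2) and the standard library are available. Lean on these libraries where they do the work, as an engineer would, in place of code of your own. Each camera call takes 0.05 s, during which the arm holds its last target. There are 200 camera calls.

## Working session

There is one attempt and no reset: what is moved stays moved. The work goes in short steps, Python scripts to look and compute and a shell command to move; the robot and the scene stay as the last step left them, time stands still between calls to the robot, and variables do not carry over. Pictures are saved under pics/ and viewed, at most 10 in all, crops included, and the job is handed in when it is done.

```bash
mkdir -p pics; ls
cat > h.py <<'E'
import numpy as np, cv2
from workcell import bot, vision
def load(n):
    f=dict(np.load(f'pics/{n}.npz')); return f
def snap(cam,n):
    s=bot.observe(); f=vision.grab_frame(cam); cv2.imwrite(f'pics/{n}.png',f['image'])
    from scipy.spatial.transform import Rotation as R
    if cam=='wrist':
        T=np.eye(4);T[:3,:3]=R.from_euler('xyz',s['tool_rot']).as_matrix();T[:3,3]=s['position']
        f['cam_to_world']=T@np.array(f['tool_from_camera'])
    np.savez(f'pics/{n}.npz',**{k:np.array(v) for k,v in f.items()}); return f
def pt(f,u,v,z=None):
    fl=240/np.tan(np.radians(float(f['fovy']))/2)
    d=np.array([(u-f['cx'])/fl,(v-f['cy'])/fl],float); r=d.copy()
    for _ in range(20): r=d/(1+f['k1']*(r@r))
    M=np.array(f['cam_to_world']); ray=np.array([*r,1.])
    if z is None:
        D=f['depth'][int(v)-1:int(v)+2,int(u)-1:int(u)+2]; D=D[D>0]
        return (M@np.array([*(ray*np.median(D)),1]))[:3] if len(D) else None
    w=M[:3,:3]@ray; return M[:3,3]+w*(z-M[2,3])/w[2]
E
python3 - <<'E'
from h import *
print(bot.observe())
for c in('top','scene'): f=snap(c,c); print(f['cam_to_world'],f['fovy'])
E
```

```text
pics
{'clock': 0.0, 'qpos': array([ 1.27776165,  0.52205033, -0.03636453,  1.59999641,  0.02120095,
        1.02109412, -0.11281994]), 'qd': array([ 0.0019425 ,  0.00065674, -0.00043656, -0.00053661,  0.00046181,
        0.0007163 , -0.00053181]), 'joint_efforts': array([ 4.81211446e-04, -9.27105904e+01,  1.97970405e+00, -3.69942892e+01,
        1.77244894e-02,  8.28851829e-03, -1.21704225e-04]), 'position': array([ 0.13808809, -0.60941592,  0.40410671]), 'tool_rot': array([-3.14043116e+00,  6.50727203e-05,  2.22837280e-01]), 'force': array([-0.49100246, -0.95292689, -0.67745543]), 'moment': array([-1.77848373e-03, -3.65594257e-02, -3.39384743e-06]), 'finger_force': 0.0, 'grip_width': 0.08517488920005888}
[[ 0.01087963 -0.99696033  0.07714753  0.52837849]
 [-0.99990584 -0.01149212 -0.0074997  -0.02998701]
 [ 0.00836349 -0.07705868 -0.99699148  1.31970304]
 [ 0.          0.          0.          1.        ]] 42.790077901349974
[[ 0.29236878  0.58959361 -0.75292753  1.30515871]
 [ 0.95624494 -0.17137179  0.23712302 -0.22697127]
 [ 0.01077567 -0.78931051 -0.61389967  0.6690865 ]
 [ 0.          0.          0.          1.        ]] 51.30666972915377
```

View pics/top.png

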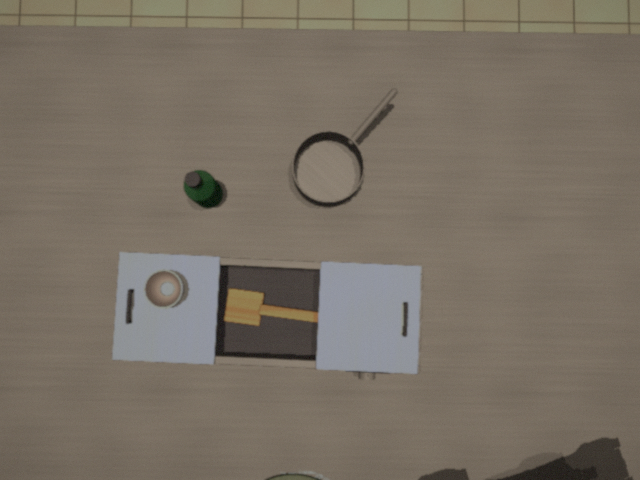

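View pics/scene.png

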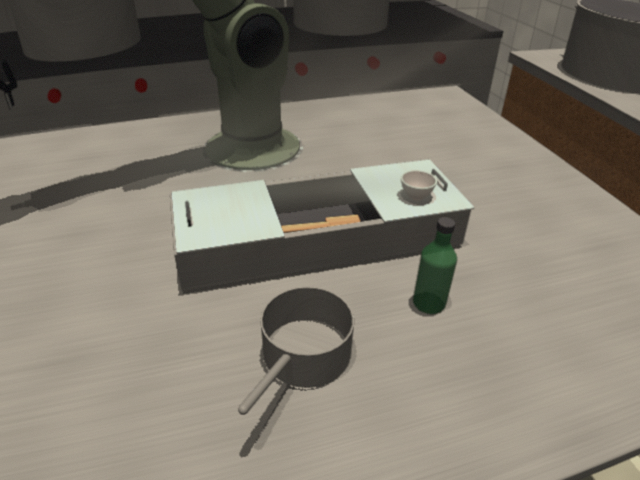

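The top view shows the opening at about cols 218–319, rows 265–360. The blade tip is at about (226,306), and the shaft leaves under the right plate at (318,317). The ramekin is at (165,289) on the left (+y) plate. I'll enlarge it.

Run:
```python
from h import *
f=load('top'); im=f['image'][245:375,205:335]
cv2.imwrite('pics/crop.png',cv2.resize(cv2.convertScaleAbs(im,alpha=1.4),None,fx=4.6,fy=4.6,interpolation=cv2.INTER_CUBIC))
```

```text
(no output)
```

View pics/crop.png

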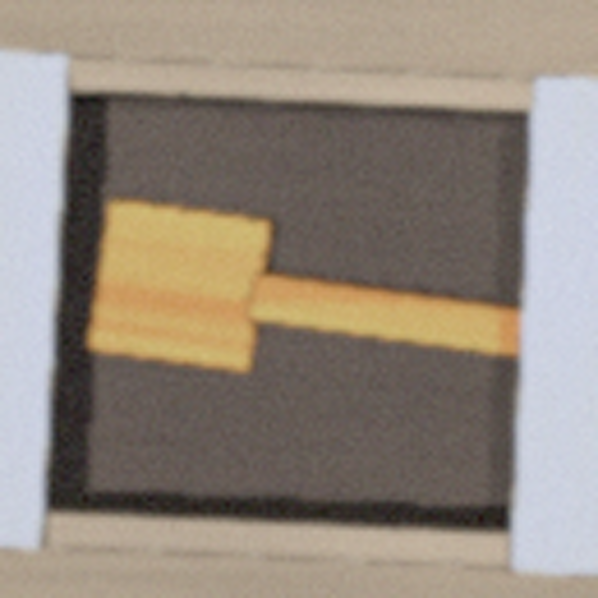

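The crop shows the blade end corners at (105,201) and (88,349), the inner corners at (271,218) and (249,373), and the shaft edges at x=260 (275/320) and x=500 (307/352). The plate edges run (68,55)–(42,548) and (535,78)–(512,572).

Run:
```python
from h import *
f=load('top')
P=lambda x,y,z:pt(f,(x+.5)/4.6-.5+205,(y+.5)/4.6-.5+245,z)
zb=.034; zs=.04
for n,pts,z in[('blade',[(105,201),(88,349),(271,218),(249,373)],zb),('shaft',[(265,275),(258,321),(500,307),(500,352)],zs),('plates',[(68,55),(42,548),(535,78),(512,572)],.105)]:
    Q=np.array([P(*p,z) for p in pts]); print(n,Q.round(4).tolist())
    if n=='blade': tip=Q[:2].mean(0); inn=Q[2:].mean(0)
    if n=='shaft': a=Q[:2].mean(0); b=Q[2:].mean(0)
    if n=='plates':
        l=Q[:2].mean(0); r=Q[2:].mean(0); print('opening',Q.mean(0),'len',np.linalg.norm(l-r)); e=l-r; print('yaw of y-axis',np.degrees(np.arctan2(-e[0],e[1])))
for p,q in((tip,b),(a,b),(tip,inn)):
    d=p-q; print('paddle yaw',np.degrees(np.arctan2(-d[0],d[1])))
d=(tip-b)[:2]; d/=np.linalg.norm(d); print('tip',tip,'neck',tip[:2]-.11*d, 'tail',tip[:2]-.32*d)
for n,u,v in[('floor',270,280),('blade',243,300),('shaft',285,314),('plate',200,340),('ramekin rim',165,289),('bottle',193,180),('pan',330,170)]: print(n,pt(f,u,v))
print(bot.observe()['clock'])
```

```text
blade [[0.5231, 0.14, 0.034], [0.4563, 0.1462, 0.034], [0.5162, 0.0645, 0.034], [0.4463, 0.0732, 0.034]]
shaft [[0.4906, 0.0663, 0.04], [0.4699, 0.0691, 0.04], [0.4774, -0.04, 0.04], [0.4572, -0.0402, 0.04]]
plates [[0.5859, 0.1479, 0.105], [0.376, 0.1542, 0.105], [0.5783, -0.0535, 0.105], [0.3679, -0.0458, 0.105]]
opening [0.47703614 0.05071667 0.105     ] len 0.2008333640429305
yaw of y-axis -2.2449110491618756
paddle yaw -6.968298129824013
paddle yaw -6.871221002259564
paddle yaw -6.485224037592196
tip [0.48968461 0.14312123 0.034     ] neck [0.47633939 0.03393375] tail [ 0.45086216 -0.17451507]
floor [0.54156716 0.0523482  0.01841734]
blade [0.49908679 0.10721132 0.03213822]
shaft [0.47126542 0.01874179 0.03949709]
plate [0.42175554 0.18214065 0.10533961]
ramekin rim [0.52070449 0.25249079 0.11006975]
bottle [0.72393535 0.18777595 0.18999355]
pan [ 0.78173452 -0.07318101  0.00403822]
0.1
```

```bash
cat >> h.py <<'E'
from scipy.spatial.transform import Rotation as R
def rows(p0,R0,way,g):
    """way: list of (TCP pos, Rotation, nrows); prints rounded rows, returns dead-reckoned end"""
    p,r=np.array(p0,float),R0; out=[]
    for q,rt,n in way:
        for k in range(n):
            f=1/(n-k)
            t=r.inv().apply((np.array(q)-p)*f)*100; w=(r.inv()*rt).as_rotvec()*f
            t=t.round(2); w=w.round(3); out.append([g,*t.tolist(),*w.tolist()])
            p=p+r.apply(t/100); r=r*R.from_rotvec(w)
    print('\n'.join(str(o).replace(' ','')+',' for o in out)); return p,r
E
python3 - <<'E'
from h import *
f=vision.grab_frame('wrist'); print(np.round(f['tool_from_camera'],3))
s=bot.observe(); E=lambda y:R.from_euler('xyz',[np.pi,0,y])
print(rows(s['position'],R.from_euler('xyz',s['tool_rot']),[([.40,-.35,.40],E(.8),9),([.476,.034,.36],E(1.45),11)],1))
E
```

```text
[[-0.    -0.945 -0.326  0.083]
 [ 1.    -0.    -0.001  0.001]
 [ 0.001 -0.326  0.945  0.03 ]
 [ 0.     0.     0.     1.   ]]
[1,3.48,-2.17,0.05,-0.0,-0.0,-0.064],
[1,3.61,-1.94,0.05,-0.0,-0.0,-0.064],
[1,3.72,-1.71,0.05,-0.0,-0.0,-0.064],
[1,3.83,-1.47,0.05,-0.0,-0.0,-0.064],
[1,3.91,-1.22,0.05,-0.0,-0.0,-0.064],
[1,3.98,-0.96,0.05,-0.0,-0.0,-0.064],
[1,4.03,-0.71,0.05,-0.0,-0.0,-0.064],
[1,4.07,-0.45,0.05,-0.0,-0.0,-0.065],
[1,4.09,-0.18,0.04,-0.001,-0.0,-0.064],
[1,2.99,-1.94,0.36,0.0,-0.0,-0.059],
[1,3.09,-1.76,0.36,0.0,-0.0,-0.059],
[1,3.19,-1.57,0.37,0.0,-0.0,-0.059],
[1,3.28,-1.38,0.36,0.0,-0.0,-0.059],
[1,3.36,-1.19,0.37,0.0,-0.0,-0.059],
[1,3.42,-0.99,0.36,0.0,-0.0,-0.059],
[1,3.47,-0.78,0.37,0.0,-0.0,-0.059],
[1,3.51,-0.57,0.36,0.0,-0.0,-0.059],
[1,3.54,-0.37,0.37,0.0,-0.0,-0.059],
[1,3.55,-0.16,0.36,0.0,-0.0,-0.06],
[1,3.56,0.06,0.37,0.0,-0.0,-0.059],
(array([0.4760255 , 0.03397257, 0.35998716]), Rotation.from_matrix(array([[ 1.20771353e-01,  9.92680255e-01,  4.37450976e-04],
                            [ 9.92680339e-01, -1.20771409e-01,  1.04811942e-04],
                            [ 1.56876316e-04,  4.21590704e-04, -9.99999899e-01]])))
```

```bash
python3 -m creep '[[[1,3.5,-2.2,0,0,0,-0.064],[1,3.6,-1.9,0,0,0,-0.064],[1,3.7,-1.7,0,0,0,-0.064],[1,3.8,-1.5,0,0,0,-0.064],[1,3.9,-1.2,0,0,0,-0.064],[1,4,-1,0,0,0,-0.064],[1,4,-0.7,0,0,0,-0.064],[1,4.1,-0.5,0,0,0,-0.064],[1,4.1,-0.2,0,0,0,-0.064]]]' 60
python3 -m creep '[[[1,3,-1.9,0.4,0,0,-0.059],[1,3.1,-1.8,0.4,0,0,-0.059],[1,3.2,-1.6,0.4,0,0,-0.059],[1,3.3,-1.4,0.4,0,0,-0.059],[1,3.4,-1.2,0.4,0,0,-0.059],[1,3.4,-1,0.4,0,0,-0.059],[1,3.5,-0.8,0.4,0,0,-0.059],[1,3.5,-0.6,0.4,0,0,-0.059],[1,3.5,-0.4,0.4,0,0,-0.059],[1,3.5,-0.2,0.4,0,0,-0.06],[1,3.6,0,0,0,0,-0.059],[1,0,0,0,0,0,0]]]'
python3 - <<'E'
from h import *
s=bot.observe(); snap('wrist','w1'); print(s)
E
```

```text
clock: 1.27
position: [0.4, -0.3484, 0.4046]
tool_rot: [-3.141, 0.0, 0.801]
force: [-0.0, -0.1, 0.7]
grip_width: 0.0852
finger_force: 0.0
clock: 2.78
position: [0.4738, 0.0378, 0.3646]
tool_rot: [-3.141, -0.001, 1.453]
force: [-0.2, -1.1, -0.3]
grip_width: 0.0853
finger_force: 0.0
{'clock': 2.775, 'qpos': array([ 0.22909799,  0.38181774, -0.54491655,  2.00390581,  0.26477176,
        0.82431011, -0.58305785]), 'qd': array([ 4.35681895e-02, -1.08482599e-02,  3.93354802e-02,  1.83812805e-02,
        5.99687515e-05,  3.01196057e-03,  1.36094392e-02]), 'joint_efforts': array([-3.12651359e+00, -6.80757380e+01, -7.90198624e+00, -3.15689206e+01,
        4.29657195e-02, -6.38307701e-02, -4.16651443e-01]), 'position': array([0.47383687, 0.03784538, 0.36463563]), 'tool_rot': array([-3.14147044e+00, -1.09889520e-03,  1.45303620e+00]), 'force': array([-0.24562442, -1.06917343, -0.27719166]), 'moment': array([-0.01272557,  0.01224302, -0.02096343]), 'finger_force': 0.0, 'grip_width': 0.0853231765989514}
```

View pics/w1.png

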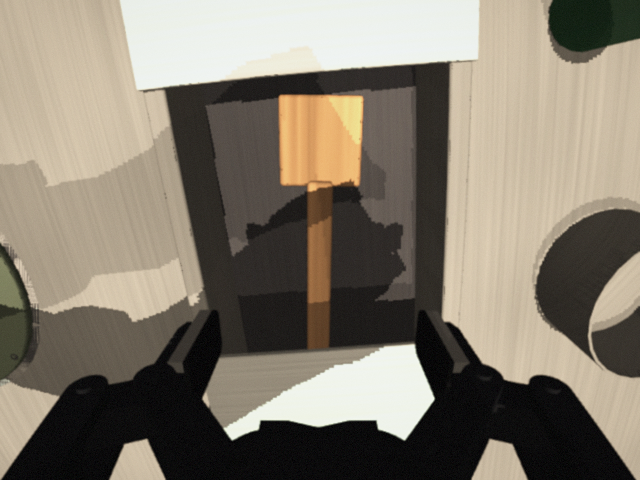

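The wrist view shows the blade tip corners at (280,95) and (362,97) and the inner corners at (281,185) and (361,186). The shaft is centred near u=320 at v=220 and u=318 at v=340, so it is in line with the tool and symmetric between the fingers.

Run:
```python
from h import *
f=load('w1')
t=(pt(f,280,95,.034)+pt(f,362,97,.034))/2; i=(pt(f,281,185,.034)+pt(f,361,186,.034))/2; a=pt(f,320,220,.04); b=pt(f,318,340,.04)
print(t,i,a,b); 
for p,q in((t,b),(a,b),(t,i)): d=p-q; print(np.degrees(np.arctan2(-d[0],d[1])))
d=(t-b)[:2]/np.linalg.norm((t-b)[:2]); n=t[:2]-.11*d; print('neck',n)
print('plate edges +y',pt(f,145,89,.105),pt(f,478,60,.105),'-y',pt(f,230,352,.1),pt(f,400,345,.1))
s=bot.observe(); r=R.from_euler('xyz',s['tool_rot']); print(s['position'],s['tool_rot'],'shift tool',r.inv().apply([*n,.205]-s['position'])*100)
```

```text
[0.48734744 0.1417856  0.034     ] [0.47891913 0.06926676 0.034     ] [0.4745856  0.04010966 0.04      ] [ 0.45822076 -0.08293006  0.04      ]
-7.385259463800112
-7.576132808602711
-6.62930848891277
neck [0.47320799 0.03269813]
plate edges +y [0.37772244 0.15516588 0.105     ] [0.58386255 0.14728726 0.105     ] -y [ 0.3907456  -0.04494779  0.1       ] [ 0.52806984 -0.05432375  0.1       ]
[0.47366973 0.03628027 0.3645523 ] [-3.14119921e+00 -1.82723834e-04  1.45033317e+00] shift tool [-3.64082808e-01  3.48556508e-03  1.59551634e+01]
```

```bash
python3 -m creep '[[[1,-0.35,0.1,0,0,0,0],[1,0,0,3,0,0,0],[1,0,0,3,0,0,0],[1,0,0,3,0,0,0],[1,0,0,2.5,0,0,0],[1,0,0,2,0,0,0],[1,0,0,1.5,0,0,0],[1,0,0,1,0,0,0],[1,0,0,0.5,0,0,0],[1,0,0,0.2,0,0,0],[1,0,0,0,0,0,0]]]' 60
python3 -m creep '[[[-1,0,0,0,0,0,0],[-1,0,0,0,0,0,0],[-1,0,0,0,0,0,0],[-1,0,0,0,0,0,0],[-1,0,0,0,0,0,0],[-1,0,0,0,0,0,0],[-1,0,0,0,0,0,0],[-1,0,0,0,0,0,0]]]' 60
```

```text
clock: 4.2
position: [0.4744, 0.032, 0.198]
tool_rot: [3.141, -0.0, 1.449]
force: [-0.6, -0.5, 0.0]
grip_width: 0.0852
finger_force: 0.0
clock: 5.2
position: [0.4742, 0.032, 0.198]
tool_rot: [3.141, 0.0, 1.449]
force: [-1.9, -0.4, 9.1]
grip_width: 0.0206
finger_force: 59.3
```

Run:
```python
from h import *
s=bot.observe(); p=s['position']; r0=R.from_euler('xyz',s['tool_rot']); L=.168; n0=p+r0.apply([0,0,L]); print(n0,s['force'],s['moment'])
u=r0.apply([1,0,0])
W=[]
for th,ds,z,n in [(0,-.003,.036,2),(.1,-.006,.036+.021,3),(.2,-.006,.036+.0417,3),(.3,-.006,.098,3),(.45,.04,.128,4),(.65,.085,.168,4),(.7,.11,.182,3),(.7,.11,.35,7)]:
    r=r0*R.from_euler('y',th); N=np.array([n0[0],n0[1],z])+ds*np.array([u[0],u[1],0]); W.append((N-r.apply([0,0,L]),r,n))
rows(p,r0,W,-1)
```

```text
[0.47426275 0.03198314 0.02997901] [-1.93331859 -0.36758333  9.14418068] [-0.0444723   0.56260241 -0.09171849]
[-1,-0.15,0.0,-0.3,0.0,0.0,0.0],
[-1,-0.15,0.0,-0.3,0.0,0.0,0.0],
[-1,-0.66,0.0,-0.67,0.0,0.033,-0.0],
[-1,-0.64,0.0,-0.7,0.0,0.033,-0.0],
[-1,-0.61,0.0,-0.71,0.0,0.034,-0.0],
[-1,-0.49,0.0,-0.66,0.0,0.033,-0.0],
[-1,-0.47,0.0,-0.67,0.0,0.033,-0.0],
[-1,-0.44,0.0,-0.69,0.0,0.034,-0.0],
[-1,-0.43,0.0,-0.64,0.0,0.033,-0.0],
[-1,-0.4,0.0,-0.65,0.0,0.034,-0.0],
[-1,-0.38,0.0,-0.66,0.0,0.033,-0.0],
[-1,0.69,0.0,-0.33,0.0,0.038,-0.0],
[-1,0.7,0.0,-0.3,0.0,0.037,-0.0],
[-1,0.72,0.0,-0.28,0.0,0.038,-0.0],
[-1,0.73,0.0,-0.25,0.0,0.037,-0.0],
[-1,0.61,0.0,-0.33,0.0,0.05,-0.0],
[-1,0.63,0.0,-0.3,0.0,0.05,-0.0],
[-1,0.64,0.0,-0.26,0.0,0.05,-0.0],
[-1,0.66,0.0,-0.23,0.0,0.05,-0.0],
[-1,0.66,0.0,0.14,0.0,0.017,-0.0],
[-1,0.66,0.0,0.15,0.0,0.017,-0.0],
[-1,0.67,0.0,0.16,0.0,0.016,-0.0],
[-1,1.55,0.0,-1.84,0.0,0.0,-0.0],
[-1,1.54,0.0,-1.83,0.0,0.0,-0.0],
[-1,1.55,0.0,-1.84,0.0,0.0,-0.0],
[-1,1.54,0.0,-1.83,0.0,0.0,-0.0],
[-1,1.55,0.0,-1.84,0.0,0.0,-0.0],
[-1,1.54,0.0,-1.83,0.0,0.0,-0.0],
[-1,1.55,0.01,-1.84,0.0,0.0,-0.0],
```

```bash
python3 -m creep '[[[-1,-0.15,0,-0.3,0,0,0],[-1,-0.15,0,-0.3,0,0,0],[-1,0,0,0,0,0,0]]]' 60
python3 -m creep '[[[-1,-0.66,0,-0.7,0,0.033,0],[-1,-0.64,0,-0.7,0,0.033,0],[-1,-0.6,0,-0.7,0,0.034,0],[-1,-0.5,0,-0.66,0,0.033,0],[-1,-0.47,0,-0.67,0,0.033,0],[-1,-0.44,0,-0.69,0,0.034,0],[-1,0,0,0,0,0,0]]]'
python3 - <<'E'
from h import *
s=bot.observe(); print(s['force'],s['moment'],s['grip_width'],s['position'],s['tool_rot']); a=snap('wrist','w2')['image']; b=snap('scene','s2')['image']
cv2.imwrite('pics/v2.png',np.hstack([cv2.resize(a,(400,300)),cv2.resize(b[120:360,120:520],(400,300))]))
E
```

```text
clock: 5.58
position: [0.474, 0.0288, 0.2039]
tool_rot: [3.141, -0.0, 1.448]
force: [-0.3, -0.2, -0.5]
grip_width: 0.0203
finger_force: 59.0
clock: 6.45
position: [0.4695, -0.0078, 0.2423]
tool_rot: [3.141, -0.2, 1.447]
force: [0.0, -0.1, -1.7]
grip_width: 0.0207
finger_force: 59.0
[ 0.04823513 -0.12749778 -1.69660942] [-0.25846725  0.04787786 -0.02803182] 0.020691567117758478 [ 0.46949047 -0.00783328  0.24228339] [ 3.14146553 -0.20005472  1.44701514]
```

View pics/v2.png

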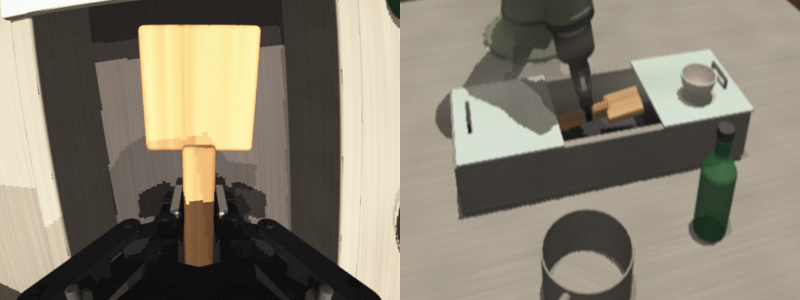

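The left half shows the blade level and centred (full-frame tip at about (320,40), neck at about (318,240)), clear of the +y plate. The right half shows the tip rising in the opening with the bystanders untouched. I'll check the paddle pose in the tool frame.

Run:
```python
from h import *
f=load('w2'); s=bot.observe(); r=R.from_euler('xyz',s['tool_rot'])
for u,v in((320,50),(320,140),(320,210),(318,280),(245,60),(395,60)):
    q=pt(f,u,v); print(q.round(4), r.inv().apply(q-s['position']).round(4))
```

```text
[0.4861 0.1292 0.1038] [ 1.071e-01 -1.000e-04  1.627e-01]
[0.4824 0.0995 0.0976] [ 7.670e-02 -1.000e-04  1.628e-01]
[0.4792 0.0736 0.0922] [ 4.99e-02 -1.00e-04  1.63e-01]
[0.4749 0.0456 0.0922] [ 0.0222 -0.001   0.1574]
[0.4597 0.1293 0.1035] [ 0.1041 -0.0263  0.1624]
[0.5117 0.1228 0.1035] [0.104  0.0261 0.1624]
```

```bash
python3 -m creep '[[[-1,-0.43,0,-0.64,0,0.033,0],[-1,-0.4,0,-0.65,0,0.034,0],[-1,-0.38,0,-0.66,0,0.033,0],[-1,0.69,0,-0.33,0,0.038,0],[-1,0.7,0,-0.3,0,0.037,0],[-1,0.72,0,-0.28,0,0.038,0],[-1,0.73,0,-0.25,0,0.037,0],[-1,0,0,0,0,0,0]]]'
python3 -m creep '[[[-1,0.61,0,-0.33,0,0.05,0],[-1,0.63,0,-0.3,0,0.05,0],[-1,0.64,0,-0.26,0,0.05,0],[-1,0.66,0,-0.23,0,0.05,0],[-1,0.66,0,0.14,0,0.017,0],[-1,0.66,0,0.15,0,0.017,0],[-1,0.67,0,0.16,0,0.016,0],[-1,0,0,0,0,0,0]]]'
python3 - <<'E'
from h import *
s=bot.observe(); r=R.from_euler('xyz',s['tool_rot']); print(s['moment'])
for n,x in(('tip',.11),('neck',0),('tail',-.21)): print(n,s['position']+r.apply([x,0,.167]))
snap('scene','s3')
E
```

```text
clock: 7.55
position: [0.4703, -0.0004, 0.279]
tool_rot: [-3.141, -0.45, 1.449]
force: [-0.1, -0.5, -1.2]
grip_width: 0.0205
finger_force: 59.0
clock: 8.55
position: [0.4745, 0.0343, 0.3106]
tool_rot: [3.141, -0.7, 1.45]
force: [0.6, -0.1, -1.5]
grip_width: 0.0208
finger_force: 59.0
[-0.88501473  0.15041703  0.04441534]
tip [0.49765208 0.22459807 0.25372047]
neck [0.48749598 0.14108283 0.18285399]
tail [ 0.46810705 -0.01835536  0.04756344]
```

View pics/s3.png

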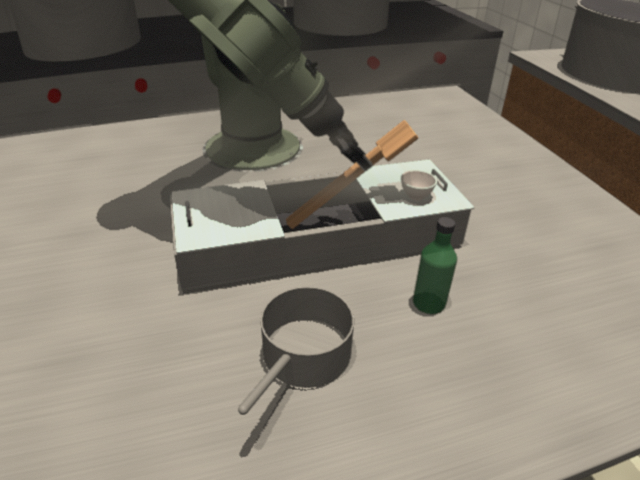

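The paddle is tilted at about 40°. Its tail, at about (290,222), has come clear of the −y plate's edge, and its tip, at about (410,128), is above the ramekin. Now I'll lift it straight up.

```bash
python3 -m creep '[[[-1,0.7,0,-0.8,0,0,0],[-1,1.4,0,-1.7,0,0,0],[-1,1.55,0,-1.84,0,0,0],[-1,1.55,0,-1.84,0,0,0],[-1,1.55,0,-1.84,0,0,0],[-1,1.55,0,-1.84,0,0,0],[-1,1.55,0,-1.84,0,0,0],[-1,1,0,-1.2,0,0,0],[-1,0.4,0,-0.5,0,0,0],[-1,0,0,0,0,0,0],[-1,0,0,0,0,0,0],[-1,0,0,0,0,0,0]]]'
python3 - <<'E'
from h import *
s=bot.observe(); r=R.from_euler('xyz',s['tool_rot']); print(s['moment'],s['qpos'],abs(s['qd']).max())
for n,x in(('tip',.11),('neck',0),('tail',-.21)): print(n,s['position']+r.apply([x,0,.167]))
snap('scene','s4')
E
```

```text
clock: 10.1
position: [0.4744, 0.0334, 0.485]
tool_rot: [-3.141, -0.7, 1.448]
force: [0.9, -0.0, -0.6]
grip_width: 0.0205
finger_force: 59.0
[-0.84781158  0.07817425 -0.0588556 ] [ 1.02708609  0.52577665 -1.3780172   1.90225661 -0.17337363  0.85394409
 -0.27205434] 0.0025623856146675767
tip [0.49766227 0.22372868 0.42818353]
neck [0.48738835 0.14024262 0.35729966]
tail [ 0.46777451 -0.01913987  0.22197589]
```

View pics/s4.png

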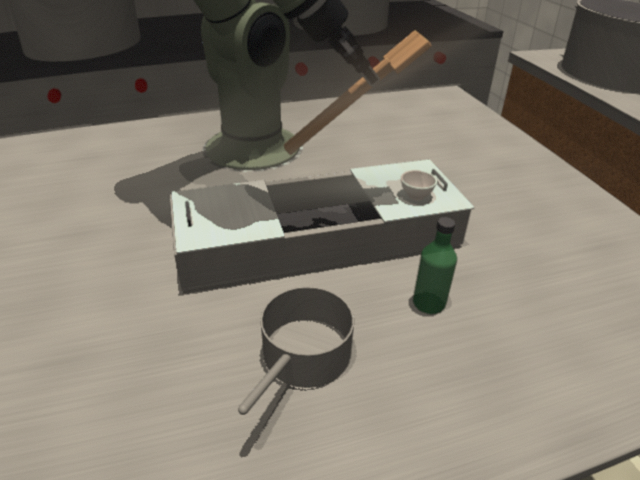

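The paddle is fully out, with its tail about 11 cm above the covers. The arm is still and the ramekin, pan and bottle are where they were, so I'm handing it in.

```bash
python3 -c "
from workcell import bot
print(bot.job_done())"
```

```text
the job is handed in; nothing more can be done
None
```

The job is handed in at 10.1 s: the paddle came out tip first, is held still in the gripper about 11 cm above the covers, and the ramekin, saucepan and oil bottle look undisturbed.

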